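# Roll the ingredient carriage up to the wok mark

### The job

Get the ingredient carriage rolling along its rail at about 0.1 m/s and brake it so that its pointed tab comes to rest level with the pointed mark plate, using only the two soft spring buffers in its hand well to push it and to brake it, and finish with it standing still and let go. Do not touch the rest of the carriage, do not squash a buffer to its end, do not race the carriage (keep it under 0.3 m/s) or let it hit a stop at either end of the rail, and keep the bowl and the measuring cup standing on it; leave the glass jar and the small blue bowl beside the rail where they are.

Things in the scene. Friction and masses are not known exactly. Their poses are not given: they have to be found in the camera images.
- rail: Fixed straight rail bed, 940 mm long, 130 wide, 20 high; place and yaw vary. Origin: middle of its length and width, on the counter; its y axis runs along the rail towards the wok-end stop, x away from the robot, z up. Rubber-faced stop blocks (top 82 mm above the counter) at its ends, faces at y = +430 and -430 mm.
- carriage (a joint): Travel of the carriage along the rail's y since the start, m (0 at the start, positive towards the mark). It rolls almost freely: total moving mass with load 2.4 kg nominal (hidden, 1.8 to 3.2), rolling friction 0.01 N plus 0.25 N per m/s, so it coasts far. At the start it is at rest with its middle at y = -180 to -110 mm in the rail's frame.
- shell: The carriage's rigid frame, 440 mm long; not to be touched. Origin: its middle on the rail's axis, 20 mm up, axes as the rail's; it meets the stops at y = +210 and -210 mm on the rail. Between two steel buffer housings (160 to 220 mm either way in y, 130 wide, top 93 mm up) lies the hand well, open above, floor 33 mm up. Load deck with 64 mm high rim on the far side, x = 61 to 195 mm.
- index (a point): Tip of the flat pointed tab that sticks out of the carriage towards the robot, 85 mm from the rail's axis, at the middle of the carriage's length, 29 mm above the counter.
- mark: Fixed dark steel mark plate, 30 mm high, on the robot's side of the rail, with a pointed edge towards it. Origin: foot of that edge, 92 mm from the rail's axis; y axis parallel to the rail's. The carriage is right when tab tip and this point have the same y along the rail, +70 to +140 mm in the rail's frame.
- buffer_fore (a joint): Compression of the fore buffer, m: 0 = free, 0.045 = squashed to its end. Sprung rubber-faced block at the wok end (+y) of the hand well; a finger in the well pressing it towards +y pushes the carriage towards the mark. Spring 40 N/m, no preload, damping 0.6 N per m/s, moving mass 80 g.
- buffer_aft (a joint): Compression of the aft buffer, m: the same at the other end (-y) of the well; pressed towards -y it brakes the carriage or pushes it back. Spring 40 N/m.
- fore_face (a point): Middle of the fore buffer's face, which looks to -y; free, it is at y = +115 mm from the carriage's middle, 59 mm above the counter. Face 110 mm wide across the rail, 44 mm high (37 to 81 mm above the counter).
- aft_face (a point): Middle of the aft buffer's face, which looks to +y: free, it is at y = -115 mm from the carriage's middle; same size and height. The free well between the two faces is 230 mm long.
- bowl: Loose white ceramic bowl, 110 mm wide, 50 mm high, standing on the carriage's load deck; origin at the centre of its foot. Leave it standing there.
- measure: Loose clear plastic measuring cup with handle, 80 mm wide, 90 mm high, standing on the load deck; origin at the centre of its foot. Leave it standing there.
- jar: Glass jar, 72 mm wide, 90 mm high, between robot and rail. Leave alone.
- spice: Small blue bowl, 90 mm wide, 50 mm high, between robot and rail. Leave alone.
There are look-alikes about, which are no part of the job. Of the things that look like the mark, take the one that is nearest to the robot's base at the start.

How it is judged:
On the way, in this order (a step that is already met when the one before it is completed fails the run):
1. the carriage is rolling briskly towards the mark (velocity of joint carriage above 0.07 m/s), for 0.2 s.
2. the carriage has come to rest at the mark (y of index in the frame of mark between -0.014 and 0.014 m and velocity of joint carriage between -0.012 and 0.012 m/s), for 1 s.
At the end, for the whole second after the job is handed in: The tab's tip is within 14 mm of the mark's point along the rail, the carriage moves slower than 12 mm/s, nothing touches it, and bowl and measuring cup stand upright on it (within 0.2 rad) (all of step 2 and height (world z) of each of bowl, measure above 0.04 m and angle between each of bowl, measure's own z axis and vertical below 0.2 rad and contact force between the fingers and shell below 0.2 N).
It fails at once if the carriage struck an end stop (y of shell in the frame of rail above 0.207 m or y of shell in the frame of rail below -0.207 m).
It fails at once if a buffer was squashed to its end (value of joint any of buffer_fore, buffer_aft above 0.043 m).
It fails at once if the carriage was raced (velocity of joint carriage above 0.3 m/s or velocity of joint carriage below -0.3 m/s).
It fails at once if the robot touched the carriage's frame, not its buffers (contact force between any of the fingers, the arm and shell above 1.5 N).
It fails at once if bowl or measuring cup tipped or touched, or something else moved (angle between any of bowl, measure's own z axis and vertical above 0.35 rad or contact force between the fingers and bowl above 1.5 N or contact force between the fingers and measure above 1.5 N or distance of any of jar, spice from where it was at the start of the episode above 0.03 m).
It also fails if it takes over 42 s, if anything falls off the work surface, if the arm or the gripper's body presses on something with over 40 N, if the wrist force passes 120 N, or if a joint passes its speed limit or range.

### The arm

A 6-joint arm with a two-finger parallel gripper is mounted at the origin on the work surface. World frame = base frame: x ahead of the robot, y to its left, z up, the work surface at z = 0. Lengths are in m, angles in rad, forces in N, time in s.
With the tool pointing down it reaches from about 0.3 to 0.85 m from the base axis. Payload 4.2 kg.
Tool frame: the origin (TCP) lies at the very end of the fingers, on their centre line; the grasp point (between the pads) lies 19 mm behind it; z points along the fingers, y is the line along which they close (so a half turn about z gives the same grasp; the last joint's range is limited). The gripper opens to 91 mm and grips with 3 to 60 N. Pads are 32 mm wide; open, the fingers measure 118 mm over their backs; the gripper's body (76 mm by 178 mm) begins 60 mm behind the grasp point.
Start: joints at [1.185, 0.32, 1.565, -0, 1.257, -0.02], TCP at [0.206, 0.537, 0.177] pointing down, gripper open.
Joint ranges: [-3.11, 3.11], [-0.84, 2.01], [0.21, 2.61], [-1.34, 4.49], [0.05, 2.63], [-2.56, 2.56]. Speed limits (rad/s): [2.57, 2.57, 3.14, 3.14, 3.14, 3.14].

### API

Orientations are given as [roll, pitch, yaw] about the fixed x, y, z axes, in that order (R = Rz(yaw) Ry(pitch) Rx(roll)).
In Python, from workcell import robot, cams, order gives the robot as it stands.
- The arm moves only by the shell command python3 -m crank 'ROWS' [FORCE]. ROWS is JSON, one flat list of numbers, 7 for each row, row after row: the shift along the tool's x, y, z in m, then the turn, a rotation vector about the tool's x, y, z in degrees, then the finger opening in m, from 0 to 0.0912. A call has 1 to 5 rows; each row shifts and turns the commanded pose from where the row before left it, along the tool's axes as they then stand; what a row does not reach is not made up. A row lasts 1/12 s, in which the tool goes at most 41.7 mm and 7.16 degrees, less where a joint would pass 70% of its speed; a pose out of reach is approached as far as the arm can. A call is refused whole if a number of a shift passes 0.0417 or a number of a turn 7.16, either way. A call with a gripper value outside its range is refused whole. The fingers move at their own pace and stop on an object; FORCE is the grip in N (left out, the last holds). Time passes only in rows, so rows that do not move let the fingers close. It gives the time, the measured TCP pose, the force, the opening and the grip force at its end, in the units of the state.
- robot.state(): the state, without advancing time (a new reading comes with each control period).
- cams.get_image(name): name is "scene" or "top" or "wrist"; returns (picture, depth): 420x560x3 uint8, red, green, blue; 420x560 float32, m along the optical axis (not along the pixel's ray), 0 where there is no reading.
- cams.camera_model(name): a dict with "mtx" (3x3 intrinsics, pixels), "k1" (the pictures are not rectified: a ray, as slopes to the right and down, at radius r is drawn at 1 + k1 r^2 times it, then the intrinsics apply), "world_to_cam" (4x4, takes a point from world to camera coordinates). Camera axes: x right, y down, z forward; pixel columns grow to the right and rows downward; lengths in m; the calibration is good to about 2 mm. A picture is of the moment at which its call begins: read the wrist's pose just before it. camera_model takes no time and is no camera call; for the wrist camera it gives the pose at the moment of the call.
- order.sign_off(): hands the job in; it is judged then, once.
The state is a dict: "time": time; "joint_positions": joint angles; "joint_velocities": joint speeds; "tau": joint torques, N m; "tool_pos": TCP position; "eef_rot": TCP orientation; "contact_force": force on the tool from outside, world axes, zero at the start; "wrist_torque": the same for the moment, N m; "gripper_width": finger opening in m; "finger_force": force on a finger pad.
Only numpy, scipy, OpenCV 4.12 (cv2) and the standard library are available. Lean on these libraries where they do the work, as an engineer would, in place of code of your own. Each camera call takes 0.05 s, during which the arm holds its last target. There are 200 camera calls.

## Working session

There is one attempt and no reset: what is moved stays moved. The work goes in short steps, Python scripts to look and compute and a shell command to move; the robot and the scene stay as the last step left them, time stands still between calls to the robot, and variables do not carry over. Pictures are saved under pics/ and viewed, at most 12 in all, crops included, and the job is handed in when it is done.

```bash
mkdir -p pics
cat > h.py <<'E'
from workcell import robot,cams,order
import numpy as np,cv2
def snap(n,f):
    im,d=cams.get_image(n); cv2.imwrite('pics/'+f+'.png',im[:,:,::-1]); np.save('pics/'+f+'.npy',d); return im,d
def ray(m,u,v):
    K=m['mtx'];p=np.array([[[u,v]]],float)
    q=cv2.undistortPoints(p,np.array(K),np.array([m['k1'],0,0,0,0]))[0,0]
    return np.array([q[0],q[1],1.])
def at_z(m,u,v,z):
    T=np.linalg.inv(m['world_to_cam']);r=T[:3,:3]@ray(m,u,v);o=T[:3,3]
    return o+r*(z-o[2])/r[2]
def at_d(m,u,v,d):
    T=np.linalg.inv(m['world_to_cam']);return T[:3,:3]@(ray(m,u,v)*d)+T[:3,3]
E
python3 - <<'E'
from h import *
for n in ('top','scene'):
    snap(n,n+'0');m=cams.camera_model(n);print(n,m['mtx'],m['k1'],np.round(np.linalg.inv(m['world_to_cam']),3))
print(robot.state())
E
```

```text
top [[379.3254811    0.         284.47367629]
 [  0.         379.3254811  208.04999949]
 [  0.           0.           1.        ]] 0.01780432960205081 [[ 0.036 -0.976  0.216  0.289]
 [-0.999 -0.036  0.006  0.122]
 [ 0.002 -0.216 -0.976  1.147]
 [ 0.     0.     0.     1.   ]]
scene [[516.60135477   0.         272.5452122 ]
 [  0.         516.60135477 212.00417762]
 [  0.           0.           1.        ]] -0.014526958974990038 [[-0.221  0.533 -0.817  1.577]
 [ 0.975  0.103 -0.197  0.381]
 [-0.021 -0.84  -0.543  0.787]
 [ 0.     0.     0.     1.   ]]
{'time': 0.1, 'joint_positions': array([ 1.18501251e+00,  3.20187052e-01,  1.56552972e+00, -1.19088475e-05,
        1.25739744e+00, -2.00052757e-02]), 'joint_velocities': array([ 0.00072756, -0.00088865, -0.00320469, -0.00212553,  0.00263158,
       -0.00089016]), 'tau': array([-6.45148157e-04, -4.13333702e+01, -2.32509488e+01,  7.28291622e-02,
        4.21066827e-02, -3.78830168e-05]), 'tool_pos': array([0.20548178, 0.53649541, 0.1758385 ]), 'eef_rot': array([-3.14007117e+00, -1.91162630e-05,  2.77581778e+00]), 'contact_force': array([-0.35256568,  0.41437677, -0.26536311]), 'wrist_torque': array([-0.00027736,  0.01613474, -0.00596009]), 'finger_force': 0.0, 'gripper_width': 0.09123833156411963}
```

View pics/top0.png

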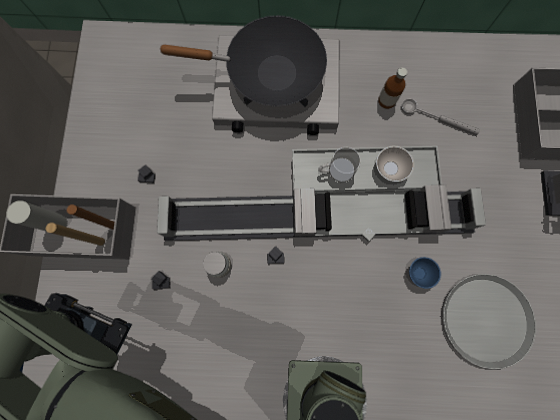

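View pics/scene0.png

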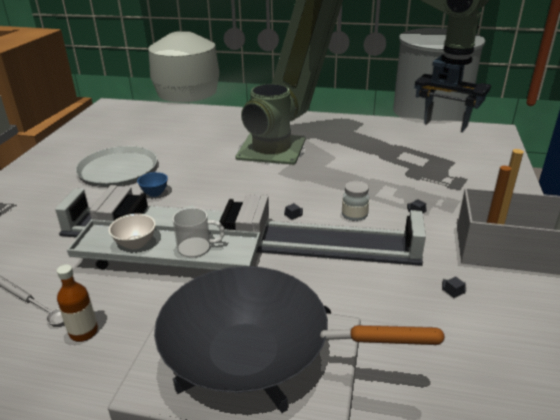

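The top view shows the rail running from stop (165,217) to stop (478,207). The carriage tab tip is near (369,241). The mark candidates are at (276,256), (160,281) and (147,174), and the first is nearest the base. I'll enlarge these.

Run:
```python
from h import *
im=cv2.imread('pics/top0.png')
a=cv2.resize(im[180:280,250:450],None,fx=4,fy=4,interpolation=cv2.INTER_CUBIC);cv2.imwrite('pics/c1.png',a)
b=cv2.resize(im[190:250,150:250],None,fx=4,fy=4,interpolation=cv2.INTER_CUBIC)
c=cv2.resize(im[180:240,400:500],None,fx=4,fy=4,interpolation=cv2.INTER_CUBIC);cv2.imwrite('pics/c2.png',np.hstack([b,c]))
```

```text
(no output)
```

View pics/c1.png

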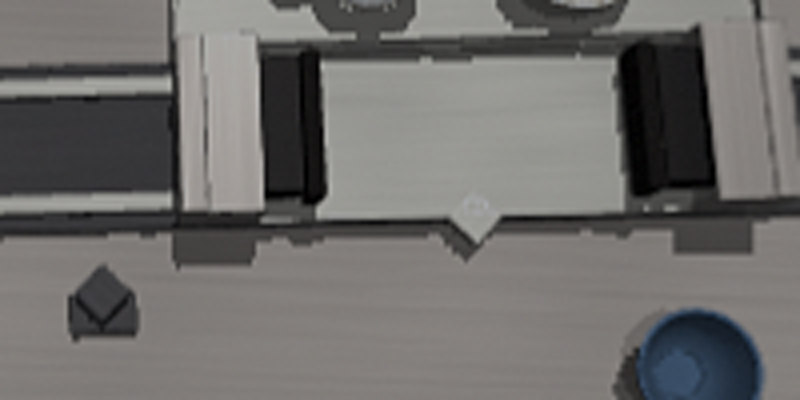

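View pics/c2.png

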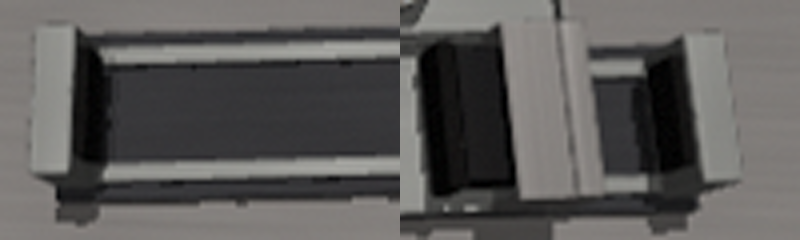

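Crop 1 shows the tab tip at about (369.0,241.2). The mark's pointed edge has its top at about (275.6,245.9). The buffer faces' top edges are at crop x≈305–322 (fore) and 622–650 (aft). Crop 2 gives the stops' top-face corners.

Run:
```python
from h import *
m=cams.camera_model('top')
f=lambda x,y,u0,v0,z: at_z(m,u0+(x+.5)/4-.5,v0+(y+.5)/4-.5,z)
L=[f(x,y,150,190,.082) for x,y in((77,25),(75,175))]
R=[f(x,y,400,180,.082) for x,y in((286,35),(300,185))]
R=[f(x,y,400,180,.082) for x,y in((286,35),(300,185))]
for n,v in(('L',L),('R',R)): print(n,np.round(v,4))
Lm=np.mean(L,0);Rm=np.mean(R,0);o=(Lm+Rm)/2;d=(Lm-Rm)[:2];print('len',np.linalg.norm(d));a=d/np.linalg.norm(d);print('yaw of y axis',np.degrees(np.arctan2(a[1],a[0])),'origin',o)
ex=np.array([a[1],-a[0]])
loc=lambda p:np.round([(p[:2]-o[:2])@ex,(p[:2]-o[:2])@a],4)
tab=f(476,246,250,180,.029);mk=f(103,264,250,180,.030)
print('tab',tab,loc(tab),'mark',mk,loc(mk))
for x,y in((320,52),(322,200),(305,52),(303,200),(635,190),(622,50),(650,190)): print('face',x,y,loc(f(x,y,250,180,.081)))
for x,y in((180,40),(180,208),(265,208),(258,38),(700,28),(722,195),(762,25),(795,190)): print('house',x,y,loc(f(x,y,250,180,.093)))
D=np.load('pics/top0.npy')
for u,v in((369,239),(276,251),(327,205),(318,210),(412,210)): print(u,v,at_d(m,u,v,D[v,u]),loc(at_d(m,u,v,D[v,u])))
w=cams.camera_model('wrist');T=np.linalg.inv(w['world_to_cam']);print(np.round(T,3))
for n,u,v,z in(('jar',216,262,.09),('spice',424,272,.05),('rim l',292,150,.084),('bowl',394,163,.083),('cup',343,160,.123)):print(n,loc(at_z(m,u,v,z)))
```

```text
L [[0.5483 0.4637 0.082 ]
 [0.4392 0.4539 0.082 ]]
R [[ 0.6026 -0.4101  0.082 ]
 [ 0.4924 -0.4122  0.082 ]]
len 0.8716114474461492
yaw of y axis 93.5321865689445 origin [0.52060883 0.02381791 0.082     ]
tab [ 0.44507042 -0.12363196  0.029     ] [-0.0845 -0.1425] mark [0.42151922 0.15161161 0.03      ] [-0.091   0.1337]
face 320 52 [ 0.0531 -0.028 ]
face 322 200 [-0.0555 -0.0238]
face 305 52 [ 0.0534 -0.0171]
face 303 200 [-0.0552 -0.0103]
face 635 190 [-0.0539 -0.2464]
face 622 50 [ 0.049  -0.2469]
face 650 190 [-0.0541 -0.257 ]
house 180 40 [0.0614 0.0738]
house 180 208 [-0.0606  0.0776]
house 265 208 [-0.0621  0.018 ]
house 258 38 [0.0615 0.0177]
house 700 28 [ 0.0608 -0.3003]
house 722 195 [-0.0609 -0.3028]
house 762 25 [ 0.0619 -0.3449]
house 795 190 [-0.0586 -0.3542]
369 239 [ 0.45084882 -0.12391757  0.03308943] [-0.0787 -0.1432]
276 251 [0.40552435 0.14906616 0.03224148] [-0.1071  0.1321]
327 205 [0.53851884 0.00617775 0.0794246 ] [ 0.0168 -0.0187]
318 210 [0.52327412 0.03171283 0.07726334] [0.0031 0.0077]
412 210 [ 0.53291003 -0.23845393  0.07828304] [-0.0039 -0.2625]
[[ 0.358  0.895  0.265  0.131]
 [ 0.934 -0.343 -0.103  0.565]
 [-0.002  0.284 -0.959  0.383]
 [ 0.     0.     0.     1.   ]]
jar [-0.1394  0.2974]
spice [-0.1792 -0.2886]
rim l [0.1858 0.0774]
bowl [ 0.1379 -0.2218]
cup [ 0.1369 -0.0653]
```

Everything agrees with the given sizes:
- **Stops:** 0.872 m apart, against 0.86 given.
- **Tab:** 84.5 mm from the rail's axis.
- **Mark:** 91 mm from the rail's axis.
- **Buffer faces:** about ±115 mm from the carriage's middle.

The rail's y axis points at 93.5°. The carriage is at rail y = −0.1425 and the mark at +0.134, so it has to travel about 0.276 m. First I'll turn the tool by 24.4°, close the fingers, and move over the well.

```bash
python3 -m crank '[0,0,0,0,0,-6.1,0, 0,0,0,0,0,-6.1,0, 0,0,0,0,0,-6.1,0, 0,0,0,0,0,-6.1,0]' 20
python3 -m crank '[-0.0166,-0.0361,0,0,0,0,0, -0.0166,-0.0361,0,0,0,0,0, -0.0166,-0.0361,0,0,0,0,0, -0.0166,-0.0361,0,0,0,0,0, -0.0166,-0.0361,0,0,0,0,0]'
```

```text
time: 0.43
tool_pos: [0.2056, 0.5366, 0.1761]
eef_rot: [-3.141, -0.0, -3.076]
contact_force: [-1.1, -0.1, 0.0]
gripper_width: 0.0673
finger_force: 0.0
time: 0.85
tool_pos: [0.2996, 0.3599, 0.1762]
eef_rot: [-3.141, -0.0, -3.081]
contact_force: [0.9, -0.3, -0.5]
gripper_width: 0.0341
finger_force: 0.0
```

```bash
python3 -m crank '[-0.0166,-0.0361,0,0,0,0,0, -0.0166,-0.0361,0,0,0,0,0, -0.0166,-0.0361,0,0,0,0,0, -0.0166,-0.0361,0,0,0,0,0, -0.0166,-0.0361,0,0,0,0,0]'
python3 -m crank '[-0.0166,-0.0361,0,0,0,0,0, -0.0166,-0.0361,0,0,0,0,0, -0.0166,-0.0361,0,0,0,0,0, -0.0166,-0.0361,0,0,0,0,0, -0.0166,-0.0361,0,0,0,0,0]'
python3 -m crank '[-0.0166,-0.0361,0,0,0,0,0, -0.0166,-0.0361,0,0,0,0,0, 0,0,0,0,0,0,0, 0,0,0,0,0,0,0]'
python3 - <<'E'
from h import *
m=cams.camera_model('wrist');print(m['mtx'],m['k1'],np.round(np.linalg.inv(m['world_to_cam']),3).tolist())
snap('wrist','w1');s=robot.state();print(s['tool_pos'],s['gripper_width'])
E
```

```text
time: 1.27
tool_pos: [0.3933, 0.1847, 0.1765]
eef_rot: [3.142, -0.0, -3.081]
contact_force: [0.3, 0.0, 0.0]
gripper_width: 0.0016
finger_force: 0.0
time: 1.68
tool_pos: [0.487, 0.0094, 0.1763]
eef_rot: [3.141, -0.0, -3.082]
contact_force: [0.1, 0.9, -0.4]
gripper_width: 0.0006
finger_force: 0.0
time: 2.02
tool_pos: [0.5243, -0.0602, 0.1757]
eef_rot: [3.141, -0.002, -3.085]
contact_force: [-0.0, 0.0, -0.9]
gripper_width: 0.0006
finger_force: 0.0
[[293.32504209   0.         279.69736318]
 [  0.         293.32504209 210.61770896]
 [  0.           0.           1.        ]] -0.02096048791726005 [[-0.056, 0.958, 0.282, 0.445], [0.998, 0.054, 0.016, -0.066], [-0.0, 0.283, -0.959, 0.383], [0.0, 0.0, 0.0, 1.0]]
[ 0.52366572 -0.05892237  0.17579881] 0.0003249498203445612
```

View pics/w1.png

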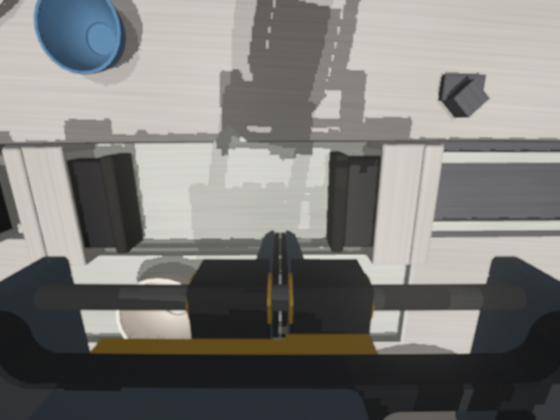

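The wrist view shows the tab near (213,142), partly in shadow, and the mark's tip near (466,117). The buffers' top edges are near columns 140 and 330. I'll enlarge the tab and the mark.

Run:
```python
from h import *
im=cv2.imread('pics/w1.png')
a=cv2.resize(im[110:170,170:260],None,fx=4,fy=4,interpolation=cv2.INTER_CUBIC)
a=np.clip(a.astype(float)*1.3,0,255).astype(np.uint8)
b=cv2.resize(im[70:130,420:510],None,fx=4,fy=4,interpolation=cv2.INTER_CUBIC)
c=cv2.resize(im[140:270,60:250],None,fx=2,fy=2,interpolation=cv2.INTER_CUBIC);d=cv2.resize(im[140:270,310:450],None,fx=2,fy=2,interpolation=cv2.INTER_CUBIC)
o=np.zeros((500,720,3),np.uint8);o[:240,:360]=a;o[:240,360:]=b*1;o[240:,:380]=c;o[240:,400:680]=d
cv2.imwrite('pics/w1c.png',o)
```

```text
(no output)
```

View pics/w1c.png

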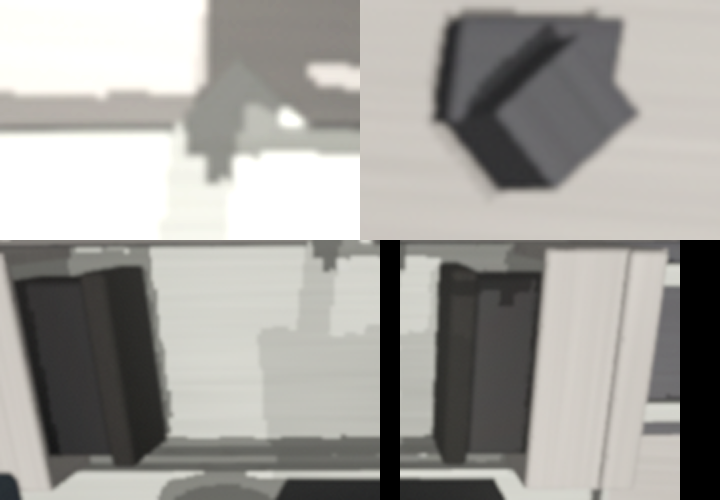

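```bash
cat >> h.py <<'E'
o=np.array([.52061,.02382]);th=np.radians(93.53);a=np.array([np.cos(th),np.sin(th)]);ex=np.array([a[1],-a[0]])
loc=lambda p:np.round([(p[:2]-o)@ex,(p[:2]-o)@a],4)
def pix(m,p):
    W=m['world_to_cam'];r,_=cv2.Rodrigues(W[:3,:3])
    return cv2.projectPoints(np.array([p],float),r,W[:3,3],m['mtx'],np.array([m['k1'],0,0,0,0]))[0][0,0]
def wor(x,y,z): return np.append(o+ex*x+a*y,z)
E
python3 - <<'E'
from h import *
m=cams.camera_model('wrist')
for n,u,v,z in(('tab',229.4,125.4,.029),('mark foot',454.4,116.6,0),('mark top',468.6,116.6,.03),('fore house in',382.5,146,.093),('same',374,263,.093),('house out',442.5,146,.093),('fore face',329,155,.081),('aftface',131,155,.081),('aftface near',113,158,.081),('aft house in',62,158,.093)):
    print(n,loc(at_z(m,u,v,z)))
print('tcp',loc(robot.state()['tool_pos']),robot.state()['time'])
E
```

```text
tab [-0.0809 -0.1419]
mark foot [-0.0912  0.1359]
mark top [-0.0906  0.1355]
fore house in [-0.0614  0.0163]
same [0.0636 0.019 ]
house out [-0.0615  0.0752]
fore face [-0.0517 -0.0334]
aftface [-0.0527 -0.2357]
aftface near [-0.0498 -0.2548]
aft house in [-0.0515 -0.2993]
tcp [-0.002  -0.0828] 2.0667
```

The wrist and top measurements agree: carriage at −0.142, mark at +0.135, travel about 0.277 m. Next I'll descend into the well and test a depth-based tab tracker.

```bash
python3 -m crank '[0,0,0.0315,0,0,0,0, 0,0,0.0315,0,0,0,0, 0,0,0.0315,0,0,0,0, 0,0,0.0315,0,0,0,0, 0,0,0,0,0,0,0]'
cat >> h.py <<'E'
def cloud(m,D,v0=0,v1=420):
    V,U=np.mgrid[v0:v1,0:560];q=cv2.undistortPoints(np.stack([U.ravel(),V.ravel()],1)[:,None].astype(float),m['mtx'],np.array([m['k1'],0,0,0,0]))[:,0]
    d=D[v0:v1].ravel();T=np.linalg.inv(m['world_to_cam']);P=(np.c_[q,np.ones(len(q))]*d[:,None])@T[:3,:3].T+T[:3,3]
    P=P[d>0];return np.c_[(P[:,:2]-o)@ex,(P[:,:2]-o)@a,P[:,2]]
def track(f=None,verbose=True):
    s=robot.state();m=cams.camera_model('wrist');im,D=cams.get_image('wrist')
    if f: cv2.imwrite('pics/'+f+'.png',im[:,:,::-1])
    C=cloud(m,D,0,300);k=(C[:,0]<-.070)&(C[:,0]>-.082)&(C[:,2]>.016)&(C[:,2]<.042);t=C[k]
    y=(np.median(t[:,1]) if len(t)>10 else np.nan)
    k2=(C[:,0]<-.093)&(C[:,0]>-.106)&(C[:,2]>.022)&(C[:,2]<.042)&(C[:,1]>.09)&(C[:,1]<.17);q=C[k2]
    print('t %.3f tab n=%d y=%.4f sd %.4f z %.3f | mark n=%d y=%s | tcp %s z %.3f F %s'%(s['time'],len(t),y,t[:,1].std() if len(t) else 0,t[:,2].mean() if len(t) else 0,len(q),np.round((q[:,1].max()+q[:,1].min())/2,4) if len(q) else '-',loc(s['tool_pos']),s['tool_pos'][2],np.round(s['contact_force'],2)))
    return y,s
E
python3 -c "
from h import *
track('w2');track()"
```

```text
time: 2.48
tool_pos: [0.5184, -0.0563, 0.0454]
eef_rot: [3.139, -0.012, -3.08]
contact_force: [-0.7, 0.2, -1.1]
gripper_width: 0.0006
finger_force: 0.0
t 2.483 tab n=316 y=-0.1422 sd 0.0050 z 0.031 | mark n=198 y=0.1238 | tcp [-0.0072 -0.0799] z 0.045 F [-0.66  0.18 -1.11]
t 2.533 tab n=297 y=-0.1422 sd 0.0050 z 0.031 | mark n=219 y=0.1244 | tcp [-0.0048 -0.0805] z 0.048 F [ 0.14 -0.26  1.06]
```

```bash
python3 -m crank '[0,0.008,0,0,0,0,0, 0,0.008,0,0,0,0,0, 0,0.008,0,0,0,0,0, 0,0.008,0,0,0,0,0]'
python3 -m crank '[0,0.0046,0,0,0,0,0, 0,0.0046,0,0,0,0,0, 0,0.0046,0,0,0,0,0, 0,0.0046,0,0,0,0,0, 0,0.0046,0,0,0,0,0]'
python3 -c "
from h import *
track()"
```

```text
time: 2.92
tool_pos: [0.5231, -0.0256, 0.052]
eef_rot: [-3.141, 0.003, -3.081]
contact_force: [-0.8, -0.4, 0.1]
gripper_width: 0.0002
finger_force: 0.0
time: 3.33
tool_pos: [0.5209, -0.0034, 0.0505]
eef_rot: [3.142, -0.0, -3.082]
contact_force: [-0.1, -0.2, 0.6]
gripper_width: 0.0003
finger_force: 0.0
t 3.333 tab n=321 y=-0.1415 sd 0.0050 z 0.031 | mark n=642 y=0.1341 | tcp [-0.0014 -0.0272] z 0.051 F [-0.09 -0.25  0.64]
```

```bash
python3 -m crank '[0,0.0046,0,0,0,0,0, 0,0.0046,0,0,0,0,0, 0,0.0046,0,0,0,0,0, 0,0.0046,0,0,0,0,0, 0,0.0046,0,0,0,0,0]'
python3 -c "
from h import *
track()"
```

```text
time: 3.8
tool_pos: [0.5195, 0.0196, 0.0505]
eef_rot: [3.141, -0.0, -3.082]
contact_force: [-0.5, -0.1, 0.0]
gripper_width: 0.0003
finger_force: 0.0
t 3.800 tab n=343 y=-0.1412 sd 0.0053 z 0.031 | mark n=639 y=0.135 | tcp [-0.0014 -0.0041] z 0.051 F [-0.46 -0.12  0.05]
```

```bash
python3 -c "
from h import *
track('w3')
im,D=snap('top','t3')
"
```

```text
t 3.850 tab n=347 y=-0.1413 sd 0.0052 z 0.031 | mark n=638 y=0.1348 | tcp [-0.0014 -0.0034] z 0.051 F [0.97 0.09 0.25]
```

View pics/w3.png

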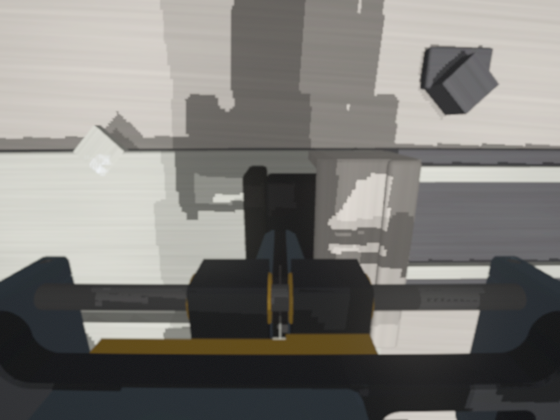

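Run:
```python
from h import *
s=robot.state();m=cams.camera_model('wrist');print(s['time'],s['tool_pos'],s['gripper_width'],'TCP pix',pix(m,s['tool_pos']))
im,D=cams.get_image('wrist')
for u,v in((280,235),(280,245),(272,240),(288,240),(280,225),(255,200),(290,190),(350,200),(100,150),(200,200),(249,170),(256,240),(305,240)):
    P=at_d(m,u,v,D[v,u]);print(u,v,round(float(D[v,u]),3),loc(P),round(P[2],3))
```

```text
3.95 [0.51950204 0.01953392 0.05053859] 0.000625550264009209 TCP pix [281.06398079 234.33885398]
280 235 0.195 [-0.0106 -0.005 ] 0.075
280 245 0.195 [-0.0041 -0.005 ] 0.077
272 240 0.166 [-0.0183 -0.0095] 0.103
288 240 0.165 [-0.0188 -0.0005] 0.104
280 225 0.194 [-0.0172 -0.005 ] 0.074
255 200 0.182 [-0.036  -0.0205] 0.081
290 190 0.186 [-0.0412  0.0013] 0.076
350 200 0.174 [-0.0381  0.0365] 0.089
100 150 0.221 [-0.063  -0.1418] 0.033
200 200 0.233 [-0.0233 -0.0687] 0.032
249 170 0.196 [-0.0518 -0.0257] 0.062
256 240 0.191 [-0.0087 -0.0207] 0.08
305 240 0.194 [-0.0077  0.0115] 0.077
```

View pics/t3.png

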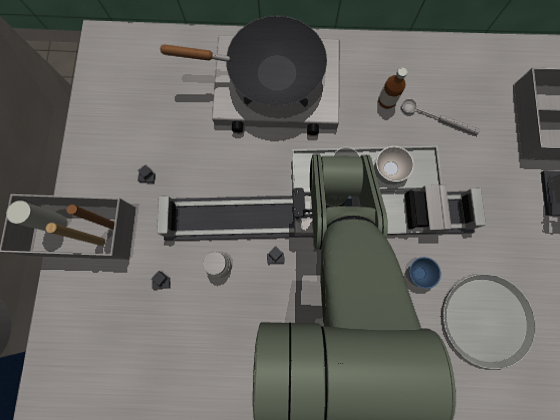

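Run:
```python
from h import *
np.set_printoptions(linewidth=200)
D=np.load('pics/w1.npy');print((D[224:262:4,260:302:3]*1000).astype(int))
im,E=cams.get_image('wrist');print((E[224:262:4,260:302:3]*1000).astype(int))
m=cams.camera_model('wrist');p=robot.state()['tool_pos'];print((m['world_to_cam']@np.append(p,1))[2])
T=cv2.imread('pics/t3.png');cv2.imwrite('pics/t3c.png',cv2.resize(np.hstack([T[180:250,280:360],im[200:270,240:320,::-1]]),None,fx=5,fy=5,interpolation=cv2.INTER_CUBIC))
```

```text
[[371 371 371 370 370 370 371 369 369 371 370 370 370 372]
 [371 372 371 372 372 372 371 372 373 370 372 373 372 372]
 [374 373 374 176 177 181 181 181 181 177 177 374 373 374]
 [375   0 170 171 171 174 176 176 174 171 172 171 374 374]
 [376 165 165 165 165 168 168 169 169 165 164 165 166 376]
 [370 159 159 158 159 162 162 163 164 159 159 158 160 370]
 [154 154 155 154 154 157 158 158 158 154 155 154 154 154]
 [148 149 150 150 149 152 153 154 155 150 150 148 148 149]
 [145 145 145 145 145 148 149 147 148 146 146 144 145 145]
 [ 95  94  94 141 140 144 144 144 144 140 142  93  94  93]]
[[187 188 190 193 191 192 192 192 191 192 192 192 192 192]
 [188 189 191 193 193 193 192 193 192 193 193 193 192 193]
 [190 190 191 177 176 182 181 181 181 176 177 193 193 192]
 [191 190 170 171 172 175 174 174 175 171 171 171 194 194]
 [192 165 165 164 164 169 168 169 169 166 164 165 165 194]
 [189 160 158 159 159 163 163 163 162 160 159 159 160 195]
 [153 154   0 153 154 157 158 157 156 154 155 154 154 155]
 [150 151 148 149 149 153 153 153 152 150 148 149 149 149]
 [145 145 144 145 144 147 148 147 148 144 144 145 145 145]
 [ 95  93  94 140 140 144 144 144 144 141 141  93  95  95]]
0.2214069827901532
```

View pics/t3c.png

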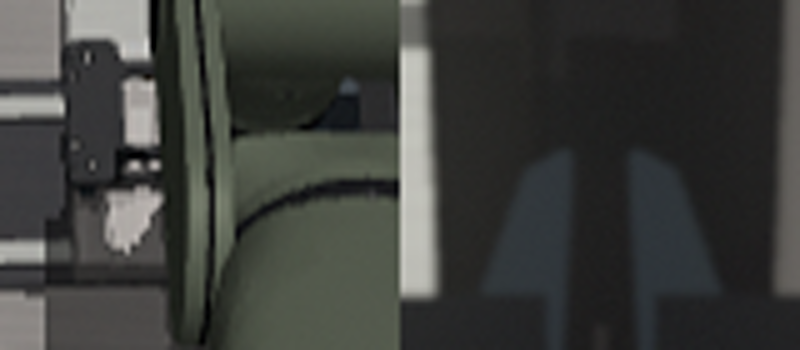

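Run:
```python
from h import *
m=cams.camera_model('scene');D=np.load('pics/scene0.npy')
p=np.array([.2055,.5365,.1758]);y=np.array([.357,.934,0])
for s in(-.052,0,.052):print('tip pix',pix(m,p+y*s),'40 up',pix(m,p+y*s+[0,0,.04]))
for u,v in((467,120),(466,126),(431,112),(431,118),(467,110)):print(u,v,at_d(m,u,v,D[v,u]))
m=cams.camera_model('wrist');im,E=cams.get_image('wrist')
for v in(232,234,240,250,260):
    P=at_d(m,272,v,E[v,272]);print(v,loc(P),P[2])
print(robot.state()['time'],loc(robot.state()['tool_pos']))
snap('scene','s4')
a=cv2.imread('pics/scene0.png')[60:150,380:520];b=cv2.imread('pics/s4.png')[150:270,60:280]
cv2.imwrite('pics/s4c.png',np.vstack([np.hstack([cv2.resize(a,(560,360)),np.zeros((360,100,3),np.uint8)])[:,:660][:240],cv2.resize(b,(660,360))]))
```

```text
tip pix [424.063741   134.53170445] 40 up [426.04149824 121.20322097]
tip pix [442.34667927 138.60633973] 40 up [444.63956565 125.1089117 ]
tip pix [461.25789004 142.82553698] 40 up [463.88667754 129.15608273]
467 120 [0.2377005  0.58635251 0.24765888]
466 126 [0.23079823 0.58781555 0.2279508 ]
431 112 [0.18120041 0.49783661 0.24115247]
431 118 [0.17850041 0.50048231 0.22269384]
467 110 [0.24167855 0.58103113 0.27647875]
232 [-0.0186 -0.0102] 0.09116611186074214
234 [-0.0185 -0.0101] 0.0941901399524161
240 [-0.0186 -0.0099] 0.10388214882019794
250 [-0.019  -0.0095] 0.11839450018204911
260 [-0.0191 -0.0092] 0.13025510892861952
4.1 [-0.0013 -0.0047]
```

View pics/s4c.png

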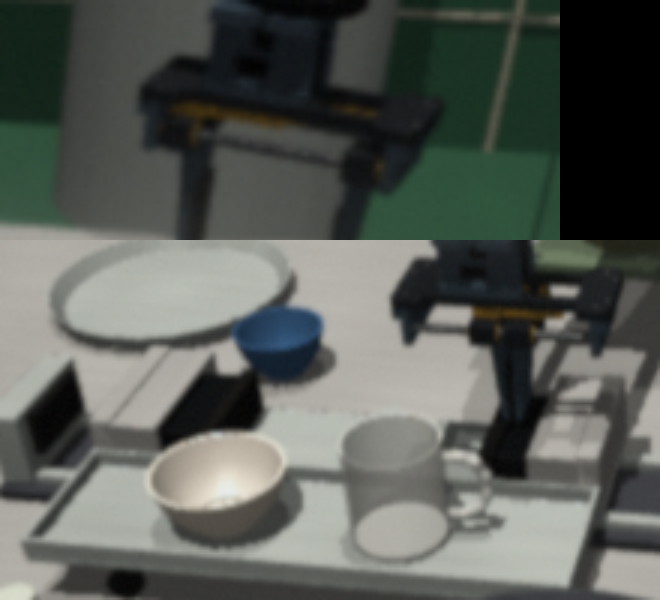

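The depth data shows the visible fingertips end at z≈0.091, while the reported TCP is 0.051. The scene picture agrees: the fingers hang above the buffer block. So the fingers end about 40 mm above the reported TCP, and they passed over the buffer without pushing it. I'll back off, go 41 mm lower and check the tip height by depth.

```bash
python3 -m crank '[0,-0.035,0,0,0,0,0, 0,-0.035,0,0,0,0,0, 0,0,0,0,0,0,0]'
cat >> h.py <<'E'
def tips(rows=(222,226,230,234,240,250,260)):
    m=cams.camera_model('wrist');im,E=cams.get_image('wrist')
    for v in rows:
        w=np.where(np.abs(E[v,262:300]-np.median(E[v,268:276]))<.008)[0]+262
        P=at_d(m,272,v,E[v,272]);print(v,loc(P),round(P[2],3),'cols',w.min(),w.max(),'mm',round((w.max()-w.min()+1)*E[v,272]/293*1e3,1))
    P=at_d(m,240,280,E[280,240]);print('body',loc(P),P[2])
E
python3 -c "
from h import *
tips();track()"
```

```text
time: 4.4
tool_pos: [0.5245, -0.0553, 0.0507]
eef_rot: [-3.139, 0.001, -3.085]
contact_force: [-0.4, -0.4, 0.2]
gripper_width: 0.0007
finger_force: 0.0
222 [-0.0046 -0.0865] 0.032 cols 262 299 mm 30.9
226 [-0.0008 -0.0865] 0.031 cols 262 299 mm 31.2
230 [-0.0185 -0.0847] 0.088 cols 262 299 mm 23.4
234 [-0.0182 -0.0845] 0.094 cols 265 294 mm 17.9
240 [-0.0183 -0.0843] 0.104 cols 262 297 mm 20.3
250 [-0.0187 -0.0838] 0.119 cols 262 299 mm 19.6
260 [-0.0183 -0.0835] 0.129 cols 269 290 mm 10.6
body [-0.0398 -0.0906] 0.18546981100477178
t 4.450 tab n=305 y=-0.1420 sd 0.0050 z 0.031 | mark n=305 y=0.1244 | tcp [-0.0014 -0.0769] z 0.051 F [-0.28  0.41 -0.07]
```

```bash
python3 -m crank '[0,0,0.02,0,0,0,0, 0,0,0.0185,0,0,0,0, 0,0,0,0,0,0,0, 0,0,0,0,0,0,0]'
python3 -c "
from h import *
tips((218,226,230,234));track();print(robot.state()['tool_pos'])"
```

```text
time: 4.83
tool_pos: [0.5229, -0.0497, 0.0115]
eef_rot: [3.141, -0.002, -3.081]
contact_force: [0.8, 0.6, 1.1]
gripper_width: 0.0005
finger_force: 0.0
218 [-0.022  -0.0797] 0.032 cols 262 299 mm 25.4
226 [-0.0163 -0.0797] 0.032 cols 262 299 mm 25.6
230 [-0.0196 -0.0793] 0.049 cols 262 299 mm 23.4
234 [-0.0196 -0.0791] 0.056 cols 266 294 mm 17.2
body [-0.0399 -0.0857] 0.14524934298375092
t 4.883 tab n=466 y=-0.1416 sd 0.0052 z 0.031 | mark n=0 y=- | tcp [-0.0013 -0.0738] z 0.012 F [ 0.35  0.09 -0.28]
[ 0.52442739 -0.05012257  0.0128403 ]
```

```bash
python3 -m crank '[0,0.009,0,0,0,0,0, 0,0.009,0,0,0,0,0, 0,0.009,0,0,0,0,0]'
python3 -m crank '[0,0.0046,0,0,0,0,0, 0,0.0046,0,0,0,0,0, 0,0.0046,0,0,0,0,0, 0,0.0046,0,0,0,0,0, 0,0.0046,0,0,0,0,0]'
python3 -c "
from h import *
track()"
```

```text
time: 5.18
tool_pos: [0.5224, -0.0226, 0.0128]
eef_rot: [3.141, 0.001, -3.082]
contact_force: [0.0, 0.2, 0.1]
gripper_width: 0.0006
finger_force: 0.0
time: 5.6
tool_pos: [0.5208, -0.0004, 0.0121]
eef_rot: [-3.141, 0.0, -3.081]
contact_force: [-0.3, -1.1, 0.4]
gripper_width: 0.0004
finger_force: 0.2
t 5.600 tab n=489 y=-0.1374 sd 0.0051 z 0.031 | mark n=898 y=0.1327 | tcp [-0.0013 -0.0242] z 0.012 F [-0.26 -1.1   0.4 ]
```

```bash
python3 -m crank '[0,0.0046,0,0,0,0,0, 0,0.0046,0,0,0,0,0, 0,0.0046,0,0,0,0,0, 0,0.0046,0,0,0,0,0, 0,0.0046,0,0,0,0,0]'
python3 -c "
from h import *
track()"
```

```text
time: 6.07
tool_pos: [0.5193, 0.0227, 0.012]
eef_rot: [3.141, -0.0, -3.082]
contact_force: [0.1, 0.2, -0.3]
gripper_width: 0.0001
finger_force: 0.0
t 6.067 tab n=463 y=-0.1038 sd 0.0050 z 0.031 | mark n=945 y=0.1347 | tcp [-0.0014 -0.0011] z 0.012 F [ 0.09  0.19 -0.29]
```

```bash
python3 -m crank '[0,0,0,0,0,0,0]'
python3 -c "
from h import *
[track() for i in range(4)]"
```

```text
time: 6.2
tool_pos: [0.5193, 0.0227, 0.012]
eef_rot: [3.141, -0.0, -3.081]
contact_force: [-0.3, -0.4, 0.1]
gripper_width: 0.0004
finger_force: 0.0
t 6.200 tab n=474 y=-0.0927 sd 0.0052 z 0.031 | mark n=940 y=0.1345 | tcp [-0.0014 -0.0011] z 0.012 F [-0.35 -0.39  0.15]
t 6.250 tab n=475 y=-0.0883 sd 0.0053 z 0.031 | mark n=935 y=0.1346 | tcp [-0.0014 -0.0013] z 0.012 F [-0.2  -0.93 -0.34]
t 6.300 tab n=470 y=-0.0840 sd 0.0052 z 0.031 | mark n=940 y=0.1343 | tcp [-0.0014 -0.0015] z 0.012 F [ 0.17  0.2  -0.2 ]
t 6.350 tab n=463 y=-0.0800 sd 0.0053 z 0.031 | mark n=938 y=0.1348 | tcp [-0.0014 -0.0016] z 0.012 F [-0.66  0.65 -0.49]
```

```bash
python3 -m crank '[0,0,0,0,0,0,0, 0,0,0,0,0,0,0, 0,0,0,0,0,0,0, 0,0,0,0,0,0,0, 0,0,0,0,0,0,0]'
python3 -c "
from h import *
track();track()"
python3 -m crank '[0,0,0,0,0,0,0, 0,0,0,0,0,0,0, 0,0,0,0,0,0,0, 0,0,0,0,0,0,0, 0,0,0,0,0,0,0]'
python3 -c "
from h import *
track();track()"
```

```text
time: 6.82
tool_pos: [0.5194, 0.0221, 0.0121]
eef_rot: [3.142, 0.0, -3.082]
contact_force: [-0.7, 0.2, 0.2]
gripper_width: 0.0007
finger_force: 0.0
t 6.817 tab n=444 y=-0.0439 sd 0.0053 z 0.032 | mark n=937 y=0.1342 | tcp [-0.0014 -0.0016] z 0.012 F [-0.68  0.25  0.25]
t 6.867 tab n=439 y=-0.0403 sd 0.0051 z 0.032 | mark n=945 y=0.1343 | tcp [-0.0013 -0.0016] z 0.012 F [0.46 0.34 0.29]
time: 7.33
tool_pos: [0.5193, 0.0222, 0.012]
eef_rot: [3.142, -0.0, -3.082]
contact_force: [0.8, -0.7, -0.0]
gripper_width: 0.0006
finger_force: 0.0
t 7.333 tab n=380 y=-0.0072 sd 0.0049 z 0.032 | mark n=940 y=0.1342 | tcp [-0.0014 -0.0016] z 0.012 F [ 0.81 -0.72 -0.  ]
t 7.383 tab n=374 y=-0.0041 sd 0.0048 z 0.032 | mark n=949 y=0.1342 | tcp [-0.0013 -0.0016] z 0.012 F [ 0.8  -0.12  0.3 ]
```

```bash
cat > sim.py <<'E'
import numpy as np
def run(y,v,m,f0,vf,n,cd=.104,t1=9):
    # finger at f0 stationary until contact-ish; then profile: starts moving at vf when gap<gap0
    t=0;dt=.001;f=f0;mx=0;tm=None;tc=None
    while t<t1:
        if tm is None and y-cd>f-.003: tm=t
        if tm is not None and t-tm<n/12: f+=vf*dt
        c=max(0,(y-cd)-f);rel=v-(vf if tm is not None and t-tm<n/12 else 0)
        F=-(40*c+.6*rel) if c>0 else 0
        F=min(F,0)
        if c>0 and tc is None: tc=(t,y,v)
        fr=.01*np.sign(v)+.25*v
        v2=v+(F-fr)/m*dt
        if F==0 and v2*v<=0: v2=0
        v=v2;y+=v*dt;t+=dt;mx=max(mx,c)
        if tc and F==0 and c==0 and t-tc[0]>.2: break
    return tc,t,y,v,mx,f
E
python3 - <<'E'
from sim import *
for m in(1.8,2.0,2.3):
  for vf in(.018,.022,.026):
    r=run(-.001,.066,m,.008,vf,12);print(m,vf,np.round(r[0],3),np.round(r[1:],4))
E
```

```text
1.8 0.018 [2.274 0.115 0.037] [2.902e+00 1.260e-01 1.200e-03 3.500e-03 2.200e-02]
1.8 0.022 [2.313 0.116 0.037] [2.926e+00 1.296e-01 9.000e-03 2.600e-03 2.560e-02]
1.8 0.026 [2.386 0.119 0.036] [2.968e+00 1.339e-01 1.700e-02 1.600e-03 2.990e-02]
2.0 0.018 [2.187 0.114 0.041] [ 2.860e+00  1.264e-01 -9.000e-04  4.400e-03  2.240e-02]
2.0 0.022 [2.216 0.116 0.04 ] [2.875  0.13   0.0059 0.0035 0.026 ]
2.0 0.026 [2.26  0.117 0.04 ] [2.902e+00 1.339e-01 1.370e-02 2.500e-03 2.990e-02]
2.3 0.018 [2.101 0.114 0.044] [ 2.832   0.1271 -0.0039  0.0056  0.0232]
2.3 0.022 [2.121 0.115 0.044] [2.839e+00 1.307e-01 2.400e-03 4.600e-03 2.670e-02]
2.3 0.026 [2.15  0.116 0.044] [2.856  0.1345 0.0101 0.0037 0.0305]
```

```bash
python3 -m crank '[0,0.0073,0,0,0,0,0, 0,0.0073,0,0,0,0,0, 0,0,0,0,0,0,0, 0,0,0,0,0,0,0, 0,0,0,0,0,0,0]'
python3 -c "
from h import *
track();track()"
python3 -m crank '[0,0,0,0,0,0,0, 0,0,0,0,0,0,0, 0,0,0,0,0,0,0, 0,0,0,0,0,0,0, 0,0,0,0,0,0,0]'
python3 -c "
from h import *
track();track()"
```

```text
time: 7.85
tool_pos: [0.5185, 0.037, 0.012]
eef_rot: [-3.142, 0.0, -3.081]
contact_force: [0.5, 0.7, 0.6]
gripper_width: 0.0006
finger_force: 0.0
t 7.850 tab n=388 y=0.0256 sd 0.0048 z 0.032 | mark n=926 y=0.1346 | tcp [-0.0013  0.0133] z 0.012 F [0.52 0.75 0.57]
t 7.900 tab n=398 y=0.0286 sd 0.0049 z 0.032 | mark n=922 y=0.1343 | tcp [-0.0013  0.0131] z 0.012 F [ 0.7   0.36 -0.64]
time: 8.37
tool_pos: [0.5185, 0.0367, 0.012]
eef_rot: [3.142, 0.0, -3.082]
contact_force: [-0.4, 0.8, 0.3]
gripper_width: 0.0004
finger_force: 0.0
t 8.367 tab n=433 y=0.0551 sd 0.0051 z 0.031 | mark n=904 y=0.1344 | tcp [-0.0013  0.013 ] z 0.012 F [-0.45  0.81  0.28]
t 8.417 tab n=442 y=0.0576 sd 0.0051 z 0.031 | mark n=919 y=0.1341 | tcp [-0.0013  0.013 ] z 0.012 F [ 0.99 -0.05 -0.27]
```

```bash
python3 -m crank '[0,0,0,0,0,0,0, 0,0,0,0,0,0,0, 0,0,0,0,0,0,0, 0,0,0,0,0,0,0, 0,0,0,0,0,0,0]'
python3 -m crank '[0,0,0,0,0,0,0, 0,0,0,0,0,0,0, 0,0,0,0,0,0,0]'
python3 -c "
from h import *
track();track()"
```

```text
time: 8.88
tool_pos: [0.5185, 0.0368, 0.012]
eef_rot: [3.142, 0.0, -3.082]
contact_force: [0.3, 0.6, -0.0]
gripper_width: 0.0005
finger_force: 0.0
time: 9.13
tool_pos: [0.5185, 0.0368, 0.012]
eef_rot: [3.142, 0.0, -3.082]
contact_force: [-0.3, -0.6, -0.0]
gripper_width: 0.0004
finger_force: 0.0
t 9.133 tab n=445 y=0.0926 sd 0.0051 z 0.031 | mark n=918 y=0.1341 | tcp [-0.0013  0.013 ] z 0.012 F [-0.26 -0.6  -0.05]
t 9.183 tab n=456 y=0.0948 sd 0.0051 z 0.031 | mark n=914 y=0.1341 | tcp [-0.0013  0.0131] z 0.012 F [-1.2  -0.46 -0.18]
```

Run:
```python
from sim import *
for m in(1.9,2.2,2.5):
  for vf in(.018,.02,.022):
    r=run(.097,.044,m,.013,vf,12);print(m,vf,np.round(r[0],3),np.round(r[1:],4))
```

```text
1.9 0.018 [0.552 0.12  0.038] [1.200e+00 1.313e-01 4.000e-04 3.800e-03 2.730e-02]
1.9 0.02 [0.568 0.12  0.038] [1.21   0.1331 0.0043 0.0033 0.0291]
1.9 0.022 [0.588 0.121 0.038] [1.222  0.1349 0.0082 0.0029 0.0309]
2.2 0.018 [0.544 0.12  0.039] [1.246  0.1321 0.     0.0043 0.0282]
2.2 0.02 [0.559 0.12  0.039] [1.255  0.134  0.0034 0.0038 0.03  ]
2.2 0.022 [0.577 0.121 0.039] [1.266  0.136  0.0073 0.0033 0.032 ]
2.5 0.018 [0.538 0.119 0.04 ] [ 1.291e+00  1.330e-01 -5.000e-04  4.700e-03  2.900e-02]
2.5 0.02 [0.552 0.12  0.039] [1.298  0.1349 0.0027 0.0042 0.0309]
2.5 0.022 [0.569 0.121 0.039] [1.309  0.137  0.0066 0.0037 0.033 ]
```

```bash
python3 -m crank '[0,0,0,0,0,0,0, 0,0,0,0,0,0,0, 0,0,0,0,0,0,0, 0,0,0,0,0,0,0, 0,0,0,0,0,0,0]'
python3 -m crank '[0,0.0016,0,0,0,0,0, 0,0.0016,0,0,0,0,0, 0,0.0016,0,0,0,0,0, 0,0.0016,0,0,0,0,0, 0,0.0016,0,0,0,0,0]'
python3 -c "
from h import *
track()"
```

```text
time: 9.65
tool_pos: [0.5185, 0.0368, 0.012]
eef_rot: [3.141, 0.0, -3.081]
contact_force: [-0.4, -0.2, 0.7]
gripper_width: 0.0006
finger_force: 0.0
time: 10.07
tool_pos: [0.518, 0.045, 0.0121]
eef_rot: [3.141, 0.0, -3.081]
contact_force: [-0.2, -0.9, -0.6]
gripper_width: 0.0003
finger_force: 0.1
t 10.067 tab n=496 y=0.1250 sd 0.0051 z 0.031 | mark n=903 y=0.1347 | tcp [-0.0013  0.0213] z 0.012 F [-0.19 -0.94 -0.62]
```

```bash
python3 -m crank '[0,0.0016,0,0,0,0,0, 0,0.0016,0,0,0,0,0, 0,0.0016,0,0,0,0,0]'
python3 -c "
from h import *
track();track()"
```

```text
time: 10.37
tool_pos: [0.5177, 0.0497, 0.012]
eef_rot: [3.142, 0.0, -3.082]
contact_force: [0.7, -0.5, -0.1]
gripper_width: 0.0005
finger_force: 0.0
t 10.367 tab n=490 y=0.1258 sd 0.0052 z 0.031 | mark n=906 y=0.1346 | tcp [-0.0013  0.026 ] z 0.012 F [ 0.73 -0.48 -0.1 ]
t 10.417 tab n=496 y=0.1258 sd 0.0053 z 0.031 | mark n=898 y=0.1347 | tcp [-0.0013  0.0262] z 0.012 F [-0.   -0.09  0.8 ]
```

```bash
python3 -m crank '[0,0.01,0,0,0,0,0, 0,0.02,0,0,0,0,0, 0,0.03,0,0,0,0,0, 0,0,0,0,0,0,0, 0,0,0,0,0,0,0]'
python3 -m crank '[0,0,0,0,0,0,0, 0,0,0,0,0,0,0, 0,0,0,0,0,0,0, 0,0,0,0,0,0,0, 0,0,0,0,0,0,0]'
python3 -m crank '[0,0,0,0,0,0,0, 0,0,0,0,0,0,0, 0,0,0,0,0,0,0, 0,0,0,0,0,0,0, 0,0,0,0,0,0,0]'
python3 -c "
from h import *
track('w5');track()
im=cv2.imread('pics/w5.png');cv2.imwrite('pics/w5c.png',cv2.resize(im[0:200,100:420],None,fx=2.5,fy=2.5,interpolation=cv2.INTER_CUBIC))"
```

```text
time: 10.88
tool_pos: [0.5139, 0.1109, 0.012]
eef_rot: [3.141, 0.0, -3.079]
contact_force: [-0.7, -0.5, -0.1]
gripper_width: 0.0003
finger_force: 0.0
time: 11.3
tool_pos: [0.5142, 0.1089, 0.0121]
eef_rot: [3.142, 0.0, -3.082]
contact_force: [0.5, 1.2, 0.4]
gripper_width: 0.0005
finger_force: 0.0
time: 11.72
tool_pos: [0.5141, 0.1094, 0.012]
eef_rot: [3.142, -0.0, -3.082]
contact_force: [0.5, -0.4, 0.7]
gripper_width: 0.0005
finger_force: 0.0
t 11.717 tab n=435 y=0.1264 sd 0.0052 z 0.031 | mark n=861 y=0.1346 | tcp [-0.0012  0.0858] z 0.012 F [ 0.48 -0.4   0.68]
t 11.767 tab n=435 y=0.1263 sd 0.0052 z 0.031 | mark n=865 y=0.1346 | tcp [-0.0012  0.0858] z 0.012 F [0.06 0.62 0.7 ]
```

View pics/w5c.png

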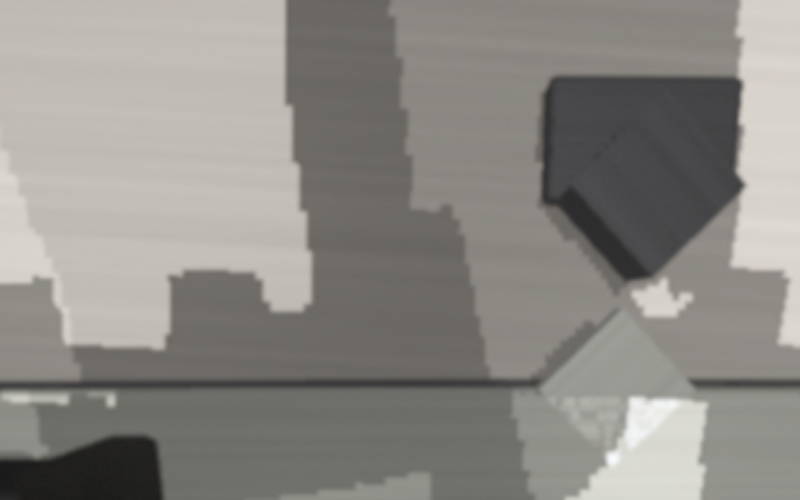

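The carriage is at rest. In the crop the tab tip is at (622,308) and the mark's point at (652,278), both about 30 mm high. That puts the tab about 8 mm short of the mark, inside the 14 mm tolerance, and the fingers are free of both buffers. I'm handing it in.

```bash
python3 -c "
from workcell import order
print(order.sign_off())"
```

```text
the job is handed in; nothing more can be done
None
```

I handed the job in with the carriage standing still and let go, its tab about 8 mm short of the mark (tolerance 14 mm), after a peak speed of about 0.085 m/s, pushed and braked only through the two buffers; I did not picture the bowl and measuring cup again after the run, and sign-off gave no verdict.

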